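# Brush out a sample bottle and lay it in the drying cradle

## Robot

A 6-joint arm with a two-finger parallel gripper is mounted at the origin on the work surface. World frame = base frame: x ahead of the robot, y to its left, z up, the work surface at z = 0. Lengths are in m, angles in rad, forces in N, time in s.
With the tool pointing down it reaches from about 0.375 to 0.9 m from the base axis. Payload 3.1 kg.
Tool frame: the origin (TCP) lies midway between the tips of the shut fingers; the grasp point (between the pads) lies 19 mm behind it; z points along the fingers, y is the line along which they close (so a half turn about z gives the same grasp; the last joint's range is limited). The gripper opens to 87 mm and grips with 3 to 60 N. Pads are 19 mm wide; open, the fingers measure 117 mm over their backs; the gripper's body (75 mm by 190 mm) begins 51 mm behind the grasp point.
Start: joints at [1.014, 0.527, 1.433, -0, 1.181, -0.178], TCP at [0.231, 0.581, 0.223] pointing down, gripper open.
Joint ranges: [-3.08, 3.08], [-0.75, 2.2], [0.22, 2.44], [-1.43, 4.57], [0, 2.65], [-2.85, 2.85]. Speed limits (rad/s): [2.79, 2.79, 3.14, 3.14, 3.14, 3.14].

## Interface

Orientations are given as a unit quaternion [x, y, z, w].
In Python, from rig import robot gives the robot as it stands.
- The arm moves only by the shell command python3 -m jog 'ROWS' [FORCE]. ROWS is a JSON object of lists of equal length, an entry for each row: "dp": the shift along the tool's x, y, z in mm, a list of three; "delta_rot": the turn, a rotation vector about the tool's x, y, z in rad, a list of three; "gripper": the opening, from -1 (shut) to 1 (fully open). A call has 1 to 12 rows; each row is the pose to reach, as a shift and turn from the pose commanded when the call began, along the tool's axes at that moment; what a row does not reach only later rows make up. A row lasts 1/10 s, in which the tool goes at most 50 mm and 8.59 degrees, less where a joint would pass 70% of its speed; a pose out of reach is approached as far as the arm can. A call with a gripper value outside its range is refused whole. The fingers move at their own pace and stop on an object; FORCE is the grip in N (left out, the last holds). Time passes only in rows, so rows that repeat a pose let the fingers close. It gives the time, the measured TCP pose, the force, the opening and the grip force at its end, in the units of the state.
- robot.get_obs(): the state, without advancing time (a new reading comes with each control period).
- robot.camera(name): name is "scene" or "top" or "wrist"; returns the picture (384x512x3 uint8, red, green, blue); there is no depth.
- robot.camera_model(name): a dict with "fx", "fy", "cx", "cy" (pixels), "xyz" and "orientation" of the camera in the world; the wrist camera has in their place "T_tool_cam" (4x4, takes a point from camera to tool coordinates, whose origin is the TCP and whose axes are the flange's). Camera axes: x right, y down, z forward; pixel columns grow to the right and rows downward; lengths in m; the calibration is good to about 2 mm. A picture is of the moment at which its call begins: read the wrist's pose just before it. camera_model takes no time and is no camera call.
- robot.hand_in(): hands the job in; it is judged then, once.
Trained networks look in the newest picture that a camera, given by its name, has taken for a name from the list of things; names that differ only in an ending like _2 or _b are one class to them, and where a whole thing is asked for, a point or a joint stands for the part that bears it (a point fixed in the world has none). Each returns a list of dicts, best first, with "score" (0 to 1); they miss things now and then, are a little off and sometimes report something else, mostly with a low value. They report only what shows in the picture. A call takes as long as a camera call. They do not tell look-alikes from the thing itself.
- robot.search_frame(name, camera): "rect" ([left, top, right, bottom] in pixels, round what is visible of it).
The state is a dict: "time": time; "q": joint angles; "joint_velocities": joint speeds; "joint_torque": joint torques, N m; "position": TCP position; "tool_rot": TCP orientation; "ft_force": force on the tool from outside, world axes, zero at the start; "moment": the same for the moment, N m; "grip_width": finger opening in m; "grip_force": force on a finger pad.
Only numpy, scipy, OpenCV 4.12 (cv2) and the standard library are available. Lean on these libraries where they do the work, as an engineer would, in place of code of your own. Each camera call takes 0.05 s, during which the arm holds its last target. There are 200 camera calls.

## Task

Take the long bottle brush out of its holder and brush out the tall, open white bottle: reach the bottom three times, drawing its lower end back up into the upper half of the bottle between strokes, with the bottle left standing. Stand the brush back in its holder, then lower the bottle by hand onto its side in the two-saddle cradle, centred along it (mouth either way), and let go. Do not let the bottle fall over onto the bench, and leave the beaker and the other bench items where they are.

Things in the scene. Friction and masses are not known exactly. Their poses are not given: they have to be found in the camera images.
- brush: Bottle brush, 200 mm long, 80 g, standing upright in the holder, loose. Origin: centre of the flat lower end of the bristle head; z runs along the brush to the handle's end. Pale bristle head (rigid, 34 mm diameter) from z 0 to 90 mm, thin 8 mm steel stem to 122 mm, white handle 18 mm diameter from 130 to 196 mm.
- holder: Grey brush holder, fixed: round pot 80 mm tall, outer diameter 56 mm (foot 84 mm), open at the top, inner diameter 46 mm, inner floor 8 mm above the bench. Origin: centre of its underside on the bench, z up.
- bottle: Tall open white plastic bottle with straight walls, loose, standing on the bench, about 100 g: 110 mm tall, outer diameter 58 mm, wall 4 mm (inner diameter 50 mm), floor 5 mm thick. Origin: centre of its underside; z along its axis towards the mouth.
- bottle_mid (a point): Point on the bottle's axis, 55 mm from its underside (half its height). Axes as bottle.
- cradle: Steel drying cradle, fixed: base plate 130 x 90 x 8 mm with two 45-degree V saddles, each 14 mm thick, centred 33 mm either side of the middle (clear gap of 52 mm between them); the saddles' upper ends are 41 mm above the bench and 54 mm apart. Origin: centre of the underside on the bench; x runs along the trough (the axis of a bottle laid in it), y across, z up.
- cradle_seat (a point): Where bottle_mid comes to lie when the bottle rests centred in the cradle: 55 mm above the bench over the cradle's origin. Axes as cradle.
- beaker: Bystander: squat open glass beaker, 65 mm tall, 72 mm diameter, standing where the bottle might have been; origin under its centre.
- tipbox: Bystander: blue box of pipette tips, 85 x 120 x 79 mm high; origin under its centre.
- tuberack: Bystander: low blue tube rack, 70 x 160 x 36 mm high; origin under its centre.
- jar: Bystander: closed white jar, 72 mm diameter, 140 mm tall; origin under its centre.
- dishes: Bystander: stack of three clear dishes, 90 mm diameter, 44 mm high; origin under its centre.
- timer: Bystander: flat white timer, 60 x 75 x 18 mm; origin under its centre.
Not all that is in view belongs to the job. What is shaped like the holder but pink is not meant. Leave any orange look-alike of the bottle alone.

How it is judged:
By the outcome, as a careful person would: the job done as asked, in the order asked, and still so for the second after the job is handed in, with the robot touching nothing.
It also fails if it takes over 72 s, if anything falls off the work surface, if the arm or the gripper's body presses on something with over 40 N, if the wrist force passes 120 N, or if a joint passes its speed limit or range.

## Working session

There is one attempt and no reset: what is moved stays moved. The work goes in short steps, Python scripts to look and compute and a shell command to move; the robot and the scene stay as the last step left them, time stands still between calls to the robot, and variables do not carry over. Pictures are saved under pics/ and viewed, at most 10 in all, crops included, and the job is handed in when it is done.

```bash
ls; mkdir -p pics; python3 - <<'E'
from rig import robot
import cv2,numpy as np
for c in ["scene","top"]:
    im=robot.camera(c); cv2.imwrite(f"pics/{c}0.png",cv2.cvtColor(im,cv2.COLOR_RGB2BGR))
    m=robot.camera_model(c); print(c,m)
    for n in ["brush","holder","bottle","cradle","beaker"]:
        print(n,[(round(d["score"],2),np.round(d["rect"]).astype(int).tolist()) for d in robot.search_frame(n,c)[:4]])
o=robot.get_obs();print(o)
E
```

```text
pics
scene {'fx': 352.8392881157648, 'fy': 352.8392881157648, 'cx': 258.74507109469755, 'cy': 189.12058073363121, 'xyz': array([1.26083807, 0.16214167, 0.97847158]), 'orientation': array([ 0.57943665,  0.74055927, -0.26990696, -0.20730504])}
brush [(0.78, [370, 175, 388, 205])]
holder [(0.95, [370, 168, 395, 198]), (0.84, [355, 202, 382, 228])]
bottle [(0.93, [247, 175, 265, 211]), (0.88, [269, 157, 288, 186])]
cradle [(0.59, [159, 174, 204, 206])]
beaker [(0.86, [306, 186, 329, 214])]
top {'fx': 458.8408404093336, 'fy': 458.8408404093336, 'cx': 255.51801360087376, 'cy': 191.34284039515683, 'xyz': array([ 0.3726456 , -0.00184518,  1.57230248]), 'orientation': array([ 0.70953459, -0.701749  ,  0.0466076 , -0.04400838])}
brush [(0.45, [136, 207, 158, 214])]
holder [(0.79, [126, 241, 150, 269]), (0.55, [138, 202, 162, 221])]
bottle [(0.67, [237, 229, 257, 246]), (0.48, [254, 197, 273, 216])]
cradle [(0.7, [321, 183, 363, 228])]
beaker [(0.65, [193, 198, 216, 222])]
{'time': 0.6, 'q': array([ 1.01353253e+00,  5.27496721e-01,  1.43267718e+00,  1.27601228e-05,
        1.18139674e+00, -1.78446992e-01]), 'joint_velocities': array([ 0.00031619, -0.00176178,  0.00126854, -0.00035136, -0.00016519,
        0.00077913]), 'joint_torque': array([-1.19176453e-03, -4.39752281e+01, -1.76888430e+01,  6.33485871e-02,
        5.07147191e-02, -2.78538067e-05]), 'position': array([0.23107235, 0.5807066 , 0.22255769]), 'tool_rot': array([ 1.88280292e-01,  9.82115335e-01,  1.23914615e-05, -1.54999504e-06]), 'ft_force': array([ 0.67427509, -1.52622859,  0.33675921]), 'moment': array([-0.01625481, -0.01811334,  0.05786648]), 'grip_force': 0.0, 'grip_width': 0.08694199208497631}
```

```bash
python3 - <<'E'
import cv2,numpy as np
a=cv2.imread("pics/scene0.png")[130:250,140:420]; b=cv2.imread("pics/top0.png")[150:290,100:380]
a=cv2.resize(a,(700,300),interpolation=cv2.INTER_CUBIC);b=cv2.resize(b,(600,300),interpolation=cv2.INTER_CUBIC)
b=cv2.copyMakeBorder(b,0,0,0,100,cv2.BORDER_CONSTANT)
cv2.imwrite("pics/both.png",np.vstack([a,b]))
E
```

```text
(no output)
```

View pics/both.png

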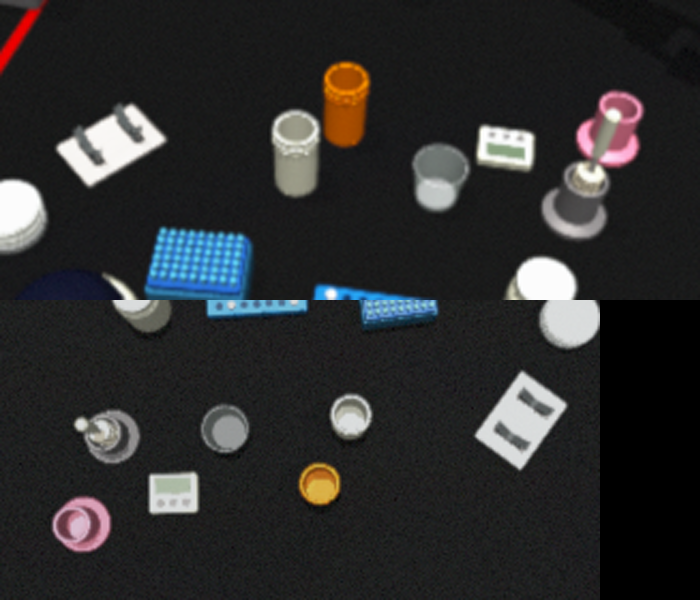

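View pics/scene0.png

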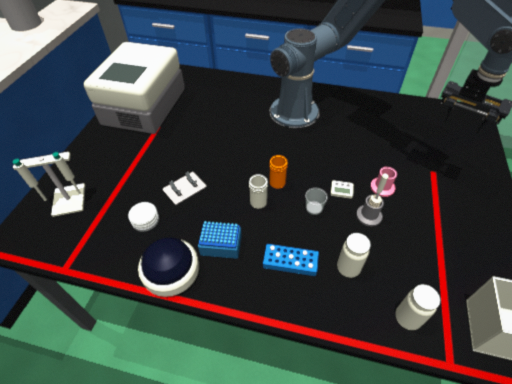

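```bash
cat > h.py <<'E'
import numpy as np
from rig import robot
from scipy.spatial.transform import Rotation as R
def pose(o=None):
    o=o or robot.get_obs(); T=np.eye(4); T[:3,:3]=R.from_quat(o["tool_rot"]).as_matrix(); T[:3,3]=o["position"]; return T
def cam(c,T=None):
    m=robot.camera_model(c)
    if c=="wrist": E=T@np.array(m["T_tool_cam"])
    else:
        E=np.eye(4);E[:3,:3]=R.from_quat(m["orientation"]).as_matrix();E[:3,3]=m["xyz"]
    return m,E
def ray(c,uv,T=None):
    m,E=cam(c,T); d=E[:3,:3]@[(uv[0]-m["cx"])/m["fx"],(uv[1]-m["cy"])/m["fy"],1]
    return E[:3,3],d/np.linalg.norm(d)
def plane(c,uv,z,T=None):
    p,d=ray(c,uv,T); return p+d*(z-p[2])/d[2]
def tri(rays):
    A=sum(np.eye(3)-np.outer(d,d) for p,d in rays); b=sum((np.eye(3)-np.outer(d,d))@p for p,d in rays)
    x=np.linalg.solve(A,b); return x,[np.linalg.norm(np.cross(x-p,d)) for p,d in rays]
def proj(c,X,T=None):
    m,E=cam(c,T); q=np.linalg.inv(E)@np.r_[X,1]; return np.array([m["fx"]*q[0]/q[2]+m["cx"],m["fy"]*q[1]/q[2]+m["cy"]])
E
python3 - <<'E'
from h import *
np.set_printoptions(precision=4,suppress=True)
S=lambda x,y:(140+x/2.5,130+y/2.5)
Tp=lambda x,y:(100+x*280/600,150+(y-300)*140/300)
for n,s,t,z in [("mouth",S(296,128),Tp(351,415),.11),("brushtop",S(613,116),Tp(81,424),.204),("holderfoot",S(574,212),Tp(111,436),.004),("cradle",S(112,144),Tp(521,420),.008),("beaker",S(441,163),Tp(225,427),.065)]:
    print(n,tri([ray("scene",s),ray("top",t)]),plane("scene",s,z)[:2],plane("top",t,z)[:2])
for p in [(522,372),(567,406),(520,468),(475,436)]: print(plane("top",Tp(*p),.008)[:2])
for p in [(57,148),(133,104),(166,139),(91,185)]: print(plane("scene",S(*p),.008)[:2])
m,E=cam("wrist",pose());print(m,pose())
E
```

```text
mouth (array([ 0.522 , -0.0312,  0.1027]), [np.float64(0.002183025754002072), np.float64(0.0021830257540020716)]) [ 0.5279 -0.0274] [ 0.5217 -0.0332]
brushtop (array([0.4958, 0.3492, 0.1986]), [np.float64(0.002334753490126825), np.float64(0.0023347534901269045)]) [0.5005 0.3503] [0.4953 0.3454]
holderfoot (array([0.4946, 0.3497, 0.0028]), [np.float64(0.0018582154062630777), np.float64(0.0018582154062630344)]) [0.4952 0.3513] [0.4946 0.3475]
cradle (array([ 0.5273, -0.3068, -0.0019]), [np.float64(0.0024787233912718608), np.float64(0.0024787233912717892)]) [ 0.5344 -0.2995] [ 0.5272 -0.3072]
beaker (array([0.5053, 0.162 , 0.066 ]), [np.float64(0.002689695545255172), np.float64(0.0026896955452552075)]) [0.5039 0.1647] [0.5056 0.1594]
[ 0.6047 -0.3099]
[ 0.5505 -0.3813]
[ 0.4505 -0.3046]
[ 0.5007 -0.2334]
[ 0.5602 -0.3735]
[ 0.4535 -0.2981]
[ 0.5069 -0.2271]
[ 0.6109 -0.3001]
{'fx': 341.23678045499724, 'fy': 341.23678045499724, 'cx': 251.44416761328753, 'cy': 187.48765355731274, 'T_tool_cam': array([[ 0.0015, -0.957 , -0.2901,  0.0803],
       [ 1.    ,  0.0016, -0.0004, -0.0001],
       [ 0.0009, -0.2901,  0.957 , -0.161 ],
       [ 0.    ,  0.    ,  0.    ,  1.    ]])} [[-0.9291  0.3698  0.      0.2311]
 [ 0.3698  0.9291  0.      0.5807]
 [ 0.      0.     -1.      0.2226]
 [ 0.      0.      0.      1.    ]]
```

```bash
python3 -m jog '{"dp":[[-290,-90,-60],[-290,-90,-60],[-290,-90,-60],[-290,-90,-60],[-290,-90,-60],[-290,-90,-60],[-290,-90,-60],[-290,-90,-60],[-290,-90,-60]],"delta_rot":[[0,0,0],[0,0,0],[0,0,0],[0,0,0],[0,0,0],[0,0,0],[0,0,0],[0,0,0],[0,0,0]],"gripper":[1,1,1,1,1,1,1,1,1]}' 20
cat > look.py <<'E'
import sys,cv2,pickle
from h import *
np.set_printoptions(precision=4,suppress=True)
k=sys.argv[1]; o=robot.get_obs(); T=pose(o); im=robot.camera("wrist"); cv2.imwrite(f"pics/w{k}.png",cv2.cvtColor(im,cv2.COLOR_RGB2BGR))
D={}
for n in sys.argv[2:]:
    D[n]=[(round(d["score"],2),np.round(d["rect"],1).tolist()) for d in robot.search_frame(n,"wrist")[:3]]; print(n,D[n])
pickle.dump((T,D,o),open(f"w{k}.pkl","wb")); print(o["time"],o["position"],o["q"])
E
python3 look.py 1 brush holder
```

```text
time: 1.5
position: [0.4661, 0.3901, 0.2821]
tool_rot: [0.188, 0.982, -0.0, -0.001]
ft_force: [-0.5, -0.1, -0.8]
grip_width: 0.0868
grip_force: 0.0
brush [(0.59, [204.6, 180.3, 245.1, 262.5]), (0.41, [145.6, 329.2, 204.5, 352.0])]
holder [(0.87, [201.0, 155.2, 262.4, 222.6]), (0.83, [180.6, 31.3, 249.6, 104.3])]
1.5 [0.4661 0.3901 0.2821] [ 0.5128  0.4445  1.405   0.0009  1.2935 -0.6795]
```

```bash
python3 -m jog '{"dp":[[-50,-50,0],[-50,-50,0],[-50,-50,0],[-50,-50,0]],"delta_rot":[[0,0,0],[0,0,0],[0,0,0],[0,0,0]],"gripper":[1,1,1,1]}'; python3 look.py 2 brush holder; python3 - <<'E'
import cv2,numpy as np
cv2.imwrite("pics/w12.png",np.vstack([cv2.resize(cv2.imread(f"pics/w{k}.png"),(400,300)) for k in (1,2)]))
E
```

```text
time: 2.05
position: [0.4943, 0.3258, 0.2824]
tool_rot: [0.188, 0.982, 0.0, -0.0]
ft_force: [-0.0, 0.5, -0.3]
grip_width: 0.0869
grip_force: 0.0
brush []
holder [(0.83, [238.7, 112.8, 301.3, 181.0]), (0.82, [221.0, 0.0, 297.5, 63.2]), (0.59, [128.1, 74.2, 203.8, 143.9])]
2.05 [0.4943 0.3258 0.2824] [ 0.3936  0.4205  1.4454  0.0009  1.2762 -0.7993]
```

View pics/w12.png

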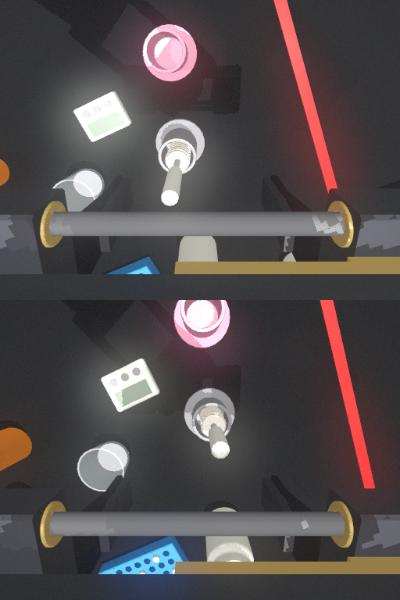

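```bash
python3 - <<'E'
from h import *
import pickle,cv2
np.set_printoptions(precision=4,suppress=True)
T1,T2=[pickle.load(open(f"w{k}.pkl","rb"))[0] for k in (1,2)]
for n,a,b,z in [("top",(216.3,254.7),(281.6,192),.204),("foot",(231.7,188.9),(270,146.9),.004)]:
    print(n,tri([ray("wrist",a,T1),ray("wrist",b,T2)]),plane("wrist",a,z,T1),plane("wrist",b,z,T2))
T=pose();print(T)
a=cv2.imread("pics/w1.png")[140:280,170:290];b=cv2.imread("pics/w2.png")[90:230,220:340]
cv2.imwrite("pics/w12c.png",np.hstack([cv2.resize(x,None,fx=3.2,fy=3.2,interpolation=2) for x in(a,b)]))
E
```

```text
top (array([0.4978, 0.348 , 0.207 ]), [np.float64(0.00032597781263311344), np.float64(0.0003259778126331315)]) [0.4994 0.3472 0.204 ] [0.4984 0.3478 0.204 ]
foot (array([0.4961, 0.35  , 0.0385]), [np.float64(0.0017333733333346312), np.float64(0.0017333733333345228)]) [0.5067 0.3449 0.004 ] [0.5008 0.3488 0.004 ]
[[-0.9298  0.368  -0.0004  0.4943]
 [ 0.368   0.9298  0.0003  0.3262]
 [ 0.0005  0.0002 -1.      0.2825]
 [ 0.      0.      0.      1.    ]]
```

View pics/w12c.png

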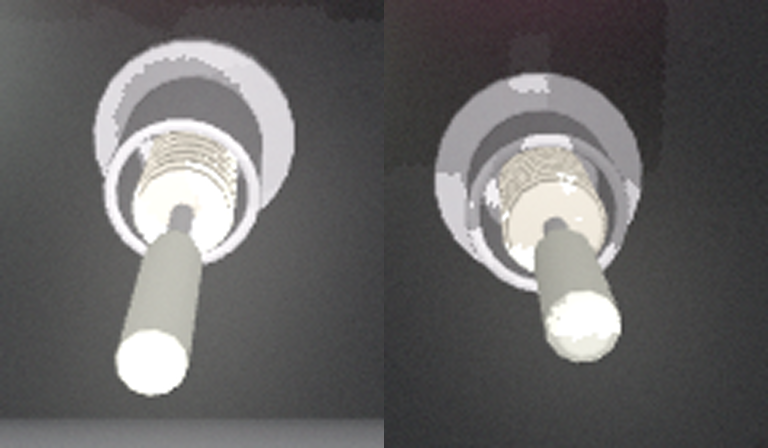

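```bash
python3 - <<'E'
from h import *
import pickle
np.set_printoptions(precision=4,suppress=True)
T1,T2=[pickle.load(open(f"w{k}.pkl","rb"))[0] for k in (1,2)]
for n,a,b,z in [("top",(217.5,253.1),(282.2,192.5),.204),("rim",(227.2,199.4),(271.2,156.9),.08),("foot",(230.6,181.6),(268.3,143.1),.006)]:
    print(n,tri([ray("wrist",a,T1),ray("wrist",b,T2)]),plane("wrist",a,z,T1),plane("wrist",b,z,T2))
E
```

```text
top (array([0.4996, 0.348 , 0.2018]), [np.float64(9.141600702695182e-05), np.float64(9.141600702707011e-05)]) [0.4985 0.3486 0.204 ] [0.499  0.3481 0.204 ]
rim (array([0.4989, 0.3469, 0.0722]), [np.float64(0.00031547068279472434), np.float64(0.0003154706827947844)]) [0.4964 0.3484 0.08  ] [0.4975 0.3472 0.08  ]
foot (array([0.4942, 0.3488, 0.0131]), [np.float64(0.00038762899895801396), np.float64(0.0003876289989579565)]) [0.4962 0.3477 0.006 ] [0.495  0.3485 0.006 ]
```

```bash
python3 -m jog '{"dp":[[4,22,0],[4,22,40],[4,22,80],[4,22,116],[4,22,116],[4,22,116],[4,22,116],[4,22,116],[4,22,116],[4,22,116],[4,22,116]],"delta_rot":[[0,0,0],[0,0,0],[0,0,0],[0,0,0],[0,0,0],[0,0,0],[0,0,0],[0,0,0],[0,0,0],[0,0,0],[0,0,0]],"gripper":[0.2,0.2,0.2,0.2,0.2,-1,-1,-1,-1,-1,-1]}' 20; python3 -c "
from h import *
o=robot.get_obs();print(pose(o).round(4),o['q'].round(4))"
```

```text
time: 3.3
position: [0.5002, 0.347, 0.1676]
tool_rot: [0.188, 0.982, 0.001, 0.001]
ft_force: [-0.1, 0.2, 2.8]
grip_width: 0.0171
grip_force: 20.0
[[-0.929   0.37    0.0018  0.5002]
 [ 0.37    0.929   0.001   0.347 ]
 [-0.0013  0.0015 -1.      0.1676]
 [ 0.      0.      0.      1.    ]] [ 4.2310e-01  5.7020e-01  1.5296e+00  2.0000e-04  1.0398e+00 -7.6880e-01]
```

```bash
python3 -m jog '{"dp":[[0,0,-40],[0,0,-80],[0,0,-120],[0,0,-150],[-40,-60,-150],[-75,-100,-150],[-110,-150,-150],[-150,-200,-150],[-190,-250,-150],[-225,-295,-150],[-225,-295,-150],[-225,-295,-150]],"delta_rot":[[0,0,0],[0,0,0],[0,0,0],[0,0,0],[0,0,0],[0,0,0],[0,0,0],[0,0,0],[0,0,0],[0,0,0],[0,0,0],[0,0,0]],"gripper":[-1,-1,-1,-1,-1,-1,-1,-1,-1,-1,-1,-1]}' 20; python3 -m jog '{"dp":[[0,0,0],[0,0,0],[0,0,0]],"delta_rot":[[0,0,0],[0,0,0],[0,0,0]],"gripper":[-1,-1,-1]}'; python3 look.py 3 bottle brush
```

```text
time: 4.5
position: [0.6005, -0.0152, 0.3163]
tool_rot: [0.19, 0.982, -0.001, 0.0]
ft_force: [0.9, 0.4, 0.2]
grip_width: 0.0172
grip_force: 20.0
time: 4.8
position: [0.5989, -0.0092, 0.3164]
tool_rot: [0.188, 0.982, 0.0, -0.001]
ft_force: [0.4, 0.6, -0.5]
grip_width: 0.0172
grip_force: 20.0
bottle [(0.97, [183.9, 0.0, 241.5, 31.3]), (0.65, [181.1, 75.0, 235.9, 136.2])]
brush [(0.71, [227.4, 154.3, 275.2, 272.3]), (0.66, [15.6, 259.2, 72.1, 325.3])]
4.8 [ 0.5989 -0.0092  0.3164] [-0.202   0.4015  1.3802  0.0006  1.3609 -1.3953]
```

```bash
python3 -m jog '{"dp":[[-40,-20,0],[-40,-20,0],[-40,-20,0],[-40,-20,0]],"delta_rot":[[0,0,0],[0,0,0],[0,0,0],[0,0,0]],"gripper":[-1,-1,-1,-1]}'; python3 look.py 4 bottle brush; python3 - <<'E'
import cv2,numpy as np
cv2.imwrite("pics/w34.png",np.hstack([cv2.imread(f"pics/w{k}.png")[:,:500][40:384,60:460] for k in (3,4)]))
E
```

```text
time: 5.35
position: [0.6288, -0.0428, 0.3164]
tool_rot: [0.188, 0.982, 0.0, -0.001]
ft_force: [0.4, -0.1, -2.0]
grip_width: 0.0172
grip_force: 20.0
bottle [(0.63, [201.2, 35.6, 255.5, 93.1])]
brush [(0.58, [228.4, 151.2, 274.3, 270.8])]
5.35 [ 0.6288 -0.0428  0.3164] [-0.2452  0.4495  1.3     0.0004  1.3932 -1.4382]
```

View pics/w34.png

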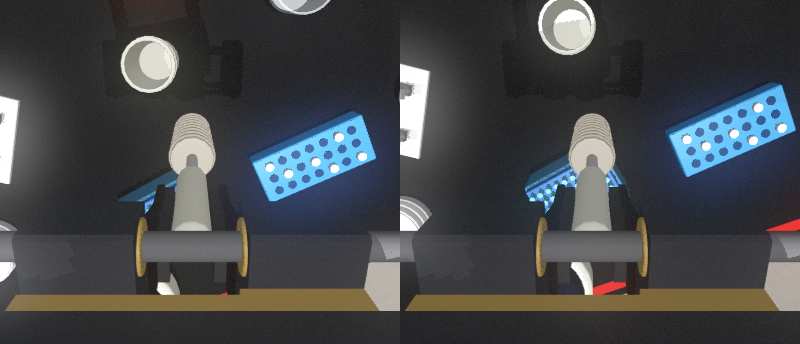

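```bash
python3 - <<'E'
from h import *
import pickle
np.set_printoptions(precision=4,suppress=True)
T1,T2=[pickle.load(open(f"w{k}.pkl","rb"))[0] for k in (3,4)]
for n,a,b,z in [("mouth",(209.5,104),(227,66),.11)]:
    print(n,tri([ray("wrist",a,T1),ray("wrist",b,T2)]),plane("wrist",a,z,T1),plane("wrist",b,z,T2))
# expected brush: bottom at tool z = +0.1596
for zt in (.1596,.0696): print(proj("wrist",(T1@[0,0,zt,1])[:3],T1), proj("wrist",(T1@[0.017,0,zt,1])[:3],T1),proj("wrist",(T1@[0,.017,zt,1])[:3],T1),proj("wrist",(T1@[-.017,0,zt,1])[:3],T1))
print(pose())
import cv2
im=cv2.imread("pics/w3.png"); cv2.imwrite("pics/br.png",cv2.resize(im[130:280,210:300],None,fx=4,fy=4,interpolation=2))
E
```

```text
mouth (array([ 0.5266, -0.0312,  0.0856]), [np.float64(3.450508359762614e-05), np.float64(3.450508359749824e-05)]) [ 0.5264 -0.0281  0.11  ] [ 0.5283 -0.0301  0.11  ]
[251.7506 170.7528] [251.7811 153.428 ] [269.3227 170.7812] [251.7209 187.5675]
[251.7512 201.3632] [251.7927 178.4284] [275.5261 201.4025] [251.7113 223.3891]
[[-0.9295  0.3688 -0.0002  0.6288]
 [ 0.3688  0.9295  0.0002 -0.0429]
 [ 0.0003  0.0001 -1.      0.3167]
 [ 0.      0.      0.      1.    ]]
```

View pics/br.png

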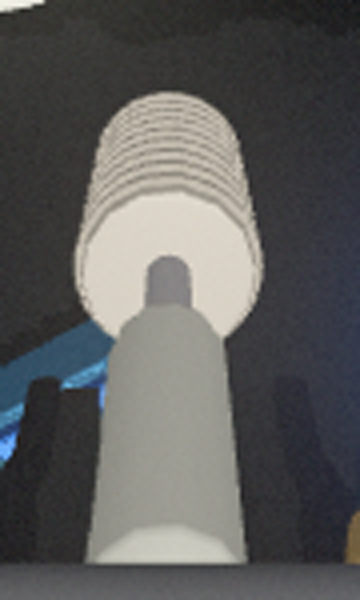

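```bash
python3 -m jog '{"dp":[[50,-13,0],[100,-26,0],[100,-26,28],[100,-26,28],[100,-26,28]],"delta_rot":[[0,0,0],[0,0,0],[0,0,0],[0,0,0],[0,0,0]],"gripper":[-1,-1,-1,-1,-1]}'; python3 look.py 5 bottle; python3 - <<'E'
from h import *
import cv2
w=cv2.imread("pics/w5.png")[100:300,160:340]
s=cv2.cvtColor(robot.camera("scene"),cv2.COLOR_RGB2BGR)[140:220,220:300]
t=cv2.cvtColor(robot.camera("top"),cv2.COLOR_RGB2BGR)[160:240,220:300]
cv2.imwrite("pics/m5.png",np.hstack([cv2.resize(w,(360,400),interpolation=2),cv2.resize(s,(400,400),interpolation=2)]))
T=pose();p=proj("wrist",[.5265,-.03,.11],T);print(T[:3,3],p,proj("wrist",(T@[0,0,.1596,1])[:3],T))
E
```

```text
time: 6.0
position: [0.5274, -0.031, 0.2891]
tool_rot: [0.188, 0.982, -0.0, 0.0]
ft_force: [0.4, -0.4, 0.1]
grip_width: 0.0171
grip_force: 20.0
bottle [(0.74, [223.9, 124.6, 277.7, 181.0]), (0.72, [228.1, 12.7, 290.5, 77.4])]
6.0 [ 0.5274 -0.031   0.2891] [-0.2703  0.3196  1.5902  0.0001  1.231  -1.4627]
[ 0.5283958  -0.03138643  0.28940901] [252.28120996 163.48567566] [251.74974365 170.75508488]
```

View pics/m5.png

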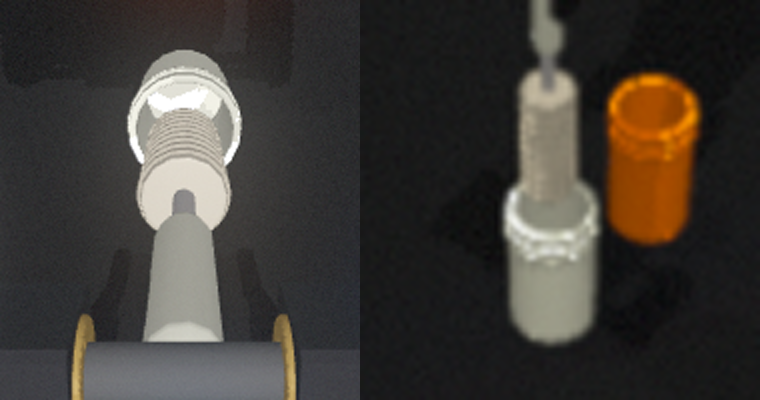

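```bash
python3 - <<'E'
from h import *
T=pose()
for c in [(.5265,-.03),(.5285,-.0314),(.523,-.03)]:
  C=np.r_[c,.11]; x=T[:3,0];y=T[:3,1]
  print(c,[proj("wrist",C+d,T).round(1) for d in (.029*x,.029*y,-.029*y)],'want 133.5, 224, 281')
  s=lambda X:((proj("scene",X)-[220,140])*5+[360,0]).round()
  print(s(C),'want ~551,216')
print(s((T@[0,0,.1596,1])[:3]),s(C+[0,.029,0]),s(C-[0,.029,0]))
E
```

```text
(0.5265, -0.03) [array([252.3, 135. ]), array([280.7, 163.5]), array([223.9, 163.4])] want 133.5, 224, 281
[549. 204.] want ~551,216
(0.5285, -0.0314) [array([251.8, 137.4]), array([280.1, 165.8]), array([223.4, 165.7])] want 133.5, 224, 281
[546. 206.] want ~551,216
(0.523, -0.03) [array([251. , 131.7]), array([279.5, 160.4]), array([222.5, 160.3])] want 133.5, 224, 281
[550. 200.] want ~551,216
[545. 186.] [593. 208.] [507. 192.]
```

```bash
python3 -m jog '{"dp":[[3,0,0],[3,0,20],[3,0,40],[3,0,65],[3,0,90],[3,0,110],[3,0,118],[3,0,121],[3,0,121],[3,0,121]],"delta_rot":[[0,0,0],[0,0,0],[0,0,0],[0,0,0],[0,0,0],[0,0,0],[0,0,0],[0,0,0],[0,0,0],[0,0,0]],"gripper":[-1,-1,-1,-1,-1,-1,-1,-1,-1,-1]}' 30; python3 -c "
from h import *
o=robot.get_obs();print(o['position'],o['ft_force'])"
```

```text
time: 7.2
position: [0.5249, -0.0302, 0.1686]
tool_rot: [0.188, 0.982, -0.0, 0.001]
ft_force: [0.0, -0.4, -0.2]
grip_width: 0.017
grip_force: 30.0
[ 0.52494057 -0.03016105  0.16855364] [ 0.03209747 -0.37388513 -0.17442943]
```

```bash
python3 -m jog '{"dp":[[0,0,3],[0,0,4],[0,0,5],[0,0,5]],"delta_rot":[[0,0,0],[0,0,0],[0,0,0],[0,0,0]],"gripper":[-1,-1,-1,-1]}'; python3 -c "
from h import *
o=robot.get_obs();print(o['position'],o['ft_force'])"
```

```text
time: 7.6
position: [0.5256, -0.0304, 0.1645]
tool_rot: [0.188, 0.982, -0.0, 0.002]
ft_force: [-0.2, -0.3, 7.7]
grip_width: 0.0172
grip_force: 30.0
[ 0.52559414 -0.03039794  0.16448489] [-0.15429647 -0.27016331  7.65912819]
```

```bash
python3 -m jog '{"dp":[[0,0,-25],[0,0,-50],[0,0,-75],[0,0,-75],[0,0,-75],[0,0,-50],[0,0,-25],[0,0,-8],[0,0,0],[0,0,0],[0,0,0]],"delta_rot":[[0,0,0],[0,0,0],[0,0,0],[0,0,0],[0,0,0],[0,0,0],[0,0,0],[0,0,0],[0,0,0],[0,0,0],[0,0,0]],"gripper":[-1,-1,-1,-1,-1,-1,-1,-1,-1,-1,-1]}'
python3 -m jog '{"dp":[[0,0,-25],[0,0,-50],[0,0,-75],[0,0,-75],[0,0,-75],[0,0,-50],[0,0,-25],[0,0,-8],[0,0,0],[0,0,0],[0,0,0]],"delta_rot":[[0,0,0],[0,0,0],[0,0,0],[0,0,0],[0,0,0],[0,0,0],[0,0,0],[0,0,0],[0,0,0],[0,0,0],[0,0,0]],"gripper":[-1,-1,-1,-1,-1,-1,-1,-1,-1,-1,-1]}'
python3 -m jog '{"dp":[[0,0,-30],[0,0,-70],[0,0,-110],[0,0,-150],[0,0,-150],[0,0,-150]],"delta_rot":[[0,0,0],[0,0,0],[0,0,0],[0,0,0],[0,0,0],[0,0,0]],"gripper":[-1,-1,-1,-1,-1,-1]}'
python3 -c "
from h import *
print(pose().round(4))"; python3 look.py 6 bottle brush
```

```text
time: 8.7
position: [0.5248, -0.0303, 0.1633]
tool_rot: [0.188, 0.982, -0.0, 0.001]
ft_force: [-1.8, -0.1, 9.7]
grip_width: 0.0169
grip_force: 30.0
time: 9.8
position: [0.5242, -0.0301, 0.1626]
tool_rot: [0.188, 0.982, -0.0, -0.0]
ft_force: [-1.3, 0.1, 7.9]
grip_width: 0.0173
grip_force: 30.1
time: 10.4
position: [0.5236, -0.0298, 0.3119]
tool_rot: [0.188, 0.982, 0.0, -0.0]
ft_force: [-0.9, 0.2, -1.3]
grip_width: 0.017
grip_force: 30.1
[[-9.291e-01  3.698e-01 -8.000e-04  5.236e-01]
 [ 3.698e-01  9.291e-01  2.000e-04 -2.980e-02]
 [ 8.000e-04 -1.000e-04 -1.000e+00  3.119e-01]
 [ 0.000e+00  0.000e+00  0.000e+00  1.000e+00]]
bottle [(0.85, [225.5, 123.7, 276.4, 172.6]), (0.75, [230.9, 21.1, 286.0, 83.4]), (0.46, [401.4, 0.0, 434.0, 10.7])]
brush [(0.62, [229.0, 149.7, 277.1, 271.1])]
10.4 [ 0.5236 -0.0298  0.3119] [-0.2702  0.2919  1.5648  0.      1.2857 -1.4621]
```

```bash
python3 -m jog '{"dp":[[20,42,0],[40,84,0],[60,125,0],[80,165,0],[100,207,0],[120,248,0],[140,290,0],[165,341,0],[165,341,0],[165,341,0],[165,341,0]],"delta_rot":[[0,0,0],[0,0,0],[0,0,0],[0,0,0],[0,0,0],[0,0,0],[0,0,0],[0,0,0],[0,0,0],[0,0,0],[0,0,0]],"gripper":[-1,-1,-1,-1,-1,-1,-1,-1,-1,-1,-1]}'
python3 -m jog '{"dp":[[0,0,40],[0,0,45],[0,0,45],[0,0,45]],"delta_rot":[[0,0,0],[0,0,0],[0,0,0],[0,0,0]],"gripper":[-1,-1,-1,-1]}'
python3 look.py 7 holder; python3 - <<'E'
from h import *
import cv2
T=pose();print(T.round(4))
w=cv2.imread("pics/w7.png")[100:300,160:340]
s=cv2.cvtColor(robot.camera("scene"),cv2.COLOR_RGB2BGR)[140:240,220:400]
cv2.imwrite("pics/m7.png",np.hstack([cv2.resize(w,(360,400),interpolation=2),cv2.resize(s,(440,244),interpolation=2)[:, :] if 0 else cv2.copyMakeBorder(cv2.resize(s,(440,244),interpolation=2),0,156,0,0,0)]))
C=np.array([.496,.348,.08])
for d in (T[:3,0],-T[:3,1],T[:3,1]): print(((proj("wrist",C+.028*d,T)-[160,100])*2).round())
E
```

```text
time: 11.65
position: [0.4963, 0.3467, 0.311]
tool_rot: [0.188, 0.982, -0.001, -0.001]
ft_force: [-0.4, -0.2, -1.1]
grip_width: 0.017
grip_force: 30.1
time: 12.05
position: [0.4978, 0.3472, 0.2686]
tool_rot: [0.189, 0.982, 0.0, 0.001]
ft_force: [0.1, 0.4, -1.2]
grip_width: 0.0171
grip_force: 30.0
holder [(0.86, [219.5, 117.0, 284.1, 175.3]), (0.71, [202.4, 0.0, 278.6, 64.3]), (0.17, [1.0, 246.4, 29.4, 270.9])]
12.05 [0.4978 0.3472 0.2686] [ 0.4252  0.4547  1.4269 -0.0001  1.2587 -0.7653]
[[-0.9288  0.3706  0.0027  0.498 ]
 [ 0.3706  0.9288  0.0011  0.3478]
 [-0.0021  0.0021 -1.      0.2692]
 [ 0.      0.      0.      1.    ]]
[182.  70.]
[128. 123.]
[235. 124.]
```

View pics/m7.png

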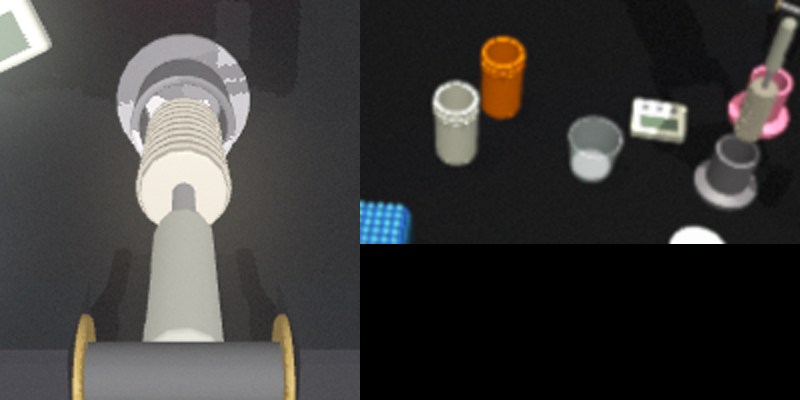

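```bash
python3 -m jog '{"dp":[[1,-1,20],[1,-1,40],[1,-1,60],[1,-1,80],[1,-1,95],[1,-1,100],[1,-1,102],[1,-1,104],[1,-1,104],[1,-1,104]],"delta_rot":[[0,0,0],[0,0,0],[0,0,0],[0,0,0],[0,0,0],[0,0,0],[0,0,0],[0,0,0],[0,0,0],[0,0,0]],"gripper":[-1,-1,-1,-1,-1,-1,-1,-1,-1,-1]}'
```

```text
time: 13.2
position: [0.4965, 0.3478, 0.1655]
tool_rot: [0.188, 0.982, 0.001, 0.001]
ft_force: [-0.1, -0.2, 7.0]
grip_width: 0.0169
grip_force: 30.0
```

```bash
python3 -m jog '{"dp":[[0,0,-1],[0,0,-1],[0,0,-1],[0,0,-1],[0,0,-20],[0,0,-60],[0,0,-100],[0,0,-130],[0,0,-130]],"delta_rot":[[0,0,0],[0,0,0],[0,0,0],[0,0,0],[0,0,0],[0,0,0],[0,0,0],[0,0,0],[0,0,0]],"gripper":[0.3,0.3,0.3,0.3,0.3,0.3,0.3,0.3,0.3]}'
python3 look.py 8 brush holder; python3 - <<'E'
from h import *
T=pose()
for X in ([.498,.3478,.204],[.498,.347,.08]): print(proj("wrist",X,T))
from h import *
import cv2,pickle
print([(d["score"],d["rect"]) for d in robot.search_frame("brush","scene")])
E
```

```text
time: 14.1
position: [0.4981, 0.3487, 0.2988]
tool_rot: [0.188, 0.982, 0.003, 0.004]
ft_force: [0.4, 0.0, -0.6]
grip_width: 0.0565
grip_force: 0.0
brush [(0.89, [233.4, 137.8, 265.7, 195.2])]
holder [(0.95, [203.1, 0.0, 274.6, 66.0]), (0.69, [218.8, 115.6, 278.4, 177.6])]
14.1 [0.4981 0.3487 0.2988] [ 0.4271  0.4246  1.3912  0.0001  1.315  -0.7651]
[254.37367402 196.67184411]
[253.04409471 162.05793421]
[(0.81, [375.1, 150.3, 398.3, 195.5])]
```

```bash
python3 -m jog '{"dp":[[-203,-510,-40],[-203,-510,-40],[-203,-510,-40],[-203,-510,-40],[-203,-510,-40],[-203,-510,-40],[-203,-510,-40],[-203,-510,-40],[-203,-510,-40],[-203,-510,-40],[-203,-510,-40],[-203,-510,-40]],"delta_rot":[[0,0,1.19],[0,0,1.19],[0,0,1.19],[0,0,1.19],[0,0,1.19],[0,0,1.19],[0,0,1.19],[0,0,1.19],[0,0,1.19],[0,0,1.19],[0,0,1.19],[0,0,1.19]],"gripper":[1,1,1,1,1,1,1,1,1,1,1,1]}'
python3 look.py 9 cradle bottle
python3 -m jog '{"dp":[[0,0,0],[0,0,0],[0,0,0],[0,0,0],[0,0,0]],"delta_rot":[[0,0.5,0],[0,0.5,0],[0,0.5,0],[0,0.5,0],[0,0.5,0]],"gripper":[1,1,1,1,1]}'
python3 look.py 10 cradle bottle; python3 -c "
from h import *
print(pose().round(3))"
```

```text
time: 15.5
position: [0.4954, -0.2078, 0.332]
tool_rot: [0.709, 0.705, -0.001, 0.0]
ft_force: [-0.2, 0.4, 0.2]
grip_width: 0.0872
grip_force: 0.0
cradle [(0.93, [225.9, 154.8, 330.2, 246.8])]
bottle [(0.58, [252.7, 1.8, 299.6, 29.0])]
15.5 [ 0.4954 -0.2078  0.332 ] [-0.6039  0.2932  1.5055 -0.0024  1.3429 -0.5983]
time: 16.15
position: [0.4952, -0.201, 0.3316]
tool_rot: [0.684, 0.685, 0.175, -0.177]
ft_force: [0.5, -0.1, -0.3]
grip_width: 0.0872
grip_force: 0.0
cradle [(0.97, [223.6, 302.9, 335.5, 333.3])]
bottle [(0.96, [173.4, 62.0, 224.8, 133.3]), (0.69, [251.2, 94.4, 296.8, 159.5])]
16.15 [ 0.4952 -0.201   0.3316] [-0.7959  0.4313  1.3941  0.3436  1.6863 -0.8215]
[[-0.003  1.    -0.003  0.496]
 [ 0.878  0.004  0.479 -0.2  ]
 [ 0.479 -0.001 -0.878  0.334]
 [ 0.     0.     0.     1.   ]]
```

```bash
cat > fk.py <<'E'
from h import *
import pickle
from scipy.optimize import least_squares
def Tm(r=None,t=(0,0,0)):
    M=np.eye(4); 
    if r is not None: M[:3,:3]=r.as_matrix()
    M[:3,3]=t; return M
e=lambda a,x:Tm(R.from_euler(a,x))
def fk(q,p):
    a1,h,e2,L2,e3,L3,L6,s=p
    return e('z',q[0])@Tm(None,(a1,0,h))@e('y',q[1])@Tm(None,(e2,0,L2))@e('y',q[2])@Tm(None,(e3,0,L3))@e('z',q[3])@e('y',q[4])@Tm(None,(0,0,L6))@e('z',q[5]+s)
D=[pickle.load(open(f"w{k}.pkl","rb"))[2] for k in range(1,11)]
def fit():
    f=lambda p:np.concatenate([np.r_[fk(o["q"],np.r_[p[:2],0,p[2:]])[:3,3]-o["position"],.05*(fk(o["q"],np.r_[p[:2],0,p[2:]])[:3,:3]-R.from_quat(o["tool_rot"]).as_matrix()).ravel()] for o in D]+[1e-3*(p[:6]-np.array([0,.35,.4,0,.4,.25]))])
    return least_squares(f,[0,.35,.4,0,.4,.25,1.57])
r=fit(); P=np.r_[r.x[:2],0,r.x[2:]]
lo=np.array([-3.08,-.75,.22,-1.43,0,-2.85]);hi=np.array([3.08,2.2,2.44,4.57,2.65,2.85])
def ik(T,q0):
    s=least_squares(lambda q:np.r_[(fk(q,P)[:3,3]-T[:3,3])*5,(fk(q,P)[:3,:3]-T[:3,:3]).ravel()],np.clip(q0,lo+.01,hi-.01),bounds=(lo,hi)); return s.x,np.sqrt(2*s.cost)
if __name__=="__main__":
    np.set_printoptions(precision=3,suppress=True)
    print(P,np.sqrt(2*r.cost/len(D)))
    q0=D[-1]["q"]
    for th in (90,60,30):   # azimuth of approach direction
      for a in (10,20,30,40):
        az,al=np.radians(th),np.radians(a); z=np.array([np.cos(az)*np.cos(al),np.sin(az)*np.cos(al),-np.sin(al)])
        y=np.cross(z,[0,0,1]);y/=np.linalg.norm(y); x=np.cross(y,z)
        M=np.eye(4);M[:3,:3]=np.c_[x,y,z];M[:3,3]=np.array([.5255,-.03,.07])+.019*z
        q,c=ik(M,q0); 
        W=fk(q,np.r_[P[:6],0,P[7]])[:3,3]; 
        print(th,a,q,round(c,4),"wrist",W)
E
python3 fk.py
```

```text
[-0.017  0.389  0.     0.645  0.121  0.394  0.467  1.571] 0.10825737586203195
90 10 [-0.731  1.321  1.282  0.843  1.76  -1.172] 0.0 wrist [ 0.525 -0.471  0.148]
90 20 [-0.709  1.202  1.376  0.794  1.609 -1.153] 0.0 wrist [ 0.525 -0.451  0.223]
90 30 [-0.672  1.086  1.467  0.751  1.454 -1.118] 0.0 wrist [ 0.525 -0.418  0.294]
90 40 [-0.618  0.976  1.553  0.706  1.297 -1.062] 0.0 wrist [ 0.525 -0.373  0.358]
60 10 [-0.934  1.32   1.756  1.15   1.423 -1.509] 0.0 wrist [ 0.305 -0.412  0.148]
60 20 [-0.897  1.19   1.84   1.162  1.264 -1.462] 0.0 wrist [ 0.315 -0.395  0.223]
60 30 [-0.835  1.062  1.908  1.172  1.107 -1.388] 0.0 wrist [ 0.331 -0.366  0.294]
60 40 [-0.747  0.939  1.956  1.165  0.95  -1.273] 0.0 wrist [ 0.354 -0.327  0.358]
30 10 [-1.052  1.58   2.227  1.676  1.431 -2.245] 0.0 wrist [ 0.143 -0.251  0.148]
30 20 [-0.982  1.452  2.334  1.836  1.332 -2.236] 0.0 wrist [ 0.161 -0.241  0.223]
30 30 [-0.869  1.291  2.4    2.002  1.217 -2.151] 0.0 wrist [ 0.189 -0.224  0.294]
30 40 [-0.724  1.093  2.404  2.128  1.027 -1.967] 0.0 wrist [ 0.228 -0.202  0.358]
```

```bash
sed -i "s/e('z',q\[3\])/e('z',-q[3])/; s/q\[5\]+s/-q[5]*S6+s/" fk.py; sed -i "1i S6=-1" fk.py
for s in -1 1; do sed -i "1s/.*/S6=$s/" fk.py; python3 fk.py|head -1; done; python3 - <<'E'
from fk import *
np.set_printoptions(precision=3,suppress=True)
for o in D[-3:]:
    print(fk(o["q"],P)[:3,3]-o["position"]); print(fk(o["q"],P)[:3,:3].T@R.from_quat(o["tool_rot"]).as_matrix())
E
```

```text
[ 0.049 -0.052  0.     0.426  0.093  0.384 -0.154  1.563] 0.1281423997989892
[ 0.049 -0.052  0.     0.426  0.093  0.384 -0.154 -0.458] 0.13674802540737524
[ 0.023 -0.112  0.007]
[[ 0.878 -0.479  0.   ]
 [ 0.479  0.878  0.   ]
 [-0.    -0.     1.   ]]
[-0.064 -0.09  -0.   ]
[[ 0.674 -0.739 -0.001]
 [ 0.739  0.674 -0.005]
 [ 0.004  0.003  1.   ]]
[-0.019 -0.212 -0.049]
[[ 0.897 -0.366  0.248]
 [ 0.165  0.798  0.58 ]
 [-0.41  -0.479  0.776]]
```

```bash
sed -i "s/e('z',-q\[3\])/e('z',q[3])/;1s/.*/S6=-1/" fk.py; python3 - <<'E'
from fk import *
np.set_printoptions(precision=3,suppress=True)
print(P)
for o in D:
    print(fk(o["q"],P)[:3,3]-o["position"],R.from_matrix(fk(o["q"],P)[:3,:3].T@R.from_quat(o["tool_rot"]).as_matrix()).as_rotvec())
E
```

```text
[-0.017  0.389  0.     0.645  0.121  0.394  0.467  1.571]
[ 0.061 -0.093 -0.003] [-0.  0.  0.]
[ 0.049 -0.1   -0.003] [-0.  0.  0.]
[-0.016 -0.11  -0.002] [-0. -0.  0.]
[-0.018 -0.11  -0.003] [-0. -0.  0.]
[-0.029 -0.107 -0.   ] [-0. -0.  0.]
[-0.03  -0.107  0.   ] [-0.  0.  0.]
[ 0.054 -0.098 -0.003] [-0.  0.  0.]
[ 0.054 -0.097 -0.003] [-0.  0.  0.]
[-0.063 -0.092  0.   ] [-0.  0.  0.]
[-0.075 -0.005  0.017] [0. 0. 0.]
```

```bash
python3 - <<'E'
s=open("fk.py").read()
s=s.replace("a1,h,e2,L2,e3,L3,L6,s=p","a1,h,e2,L2,e3,L3,L6,s,d1,d5,x5=p").replace("(a1,0,h)","(a1,d1,h)").replace("Tm(None,(0,0,L6))","Tm(None,(x5,d5,L6))")
s=s.replace("[1e-3*(p[:6]-np.array([0,.35,.4,0,.4,.25]))]","[1e-3*np.r_[p[:6]-np.array([0,.35,.4,0,.4,.25]),p[7:]]]").replace(".25,1.57])",".25,1.57,.05,.05,0])")
s=s.replace("np.r_[P[:6],0,P[7]]","np.r_[P[:6],0,P[7],P[8],0,0]")
open("fk.py","w").write(s)
E
python3 fk.py; python3 - <<'E'
from fk import *
np.set_printoptions(precision=4,suppress=True)
for o in D: print(fk(o["q"],P)[:3,3]-o["position"])
o={}
E
```

```text
[-0.001  0.274  0.     0.588  0.114  0.392  0.306  1.571  0.11   0.001
 -0.001] 8.334141301008695e-05
90 10 [-0.718  1.135  1.556  0.844  1.697 -1.234] 0.0 wrist [ 0.524 -0.312  0.12 ]
90 20 [-0.702  1.049  1.6    0.801  1.556 -1.201] 0.0 wrist [ 0.524 -0.299  0.168]
90 30 [-0.674  0.965  1.644  0.755  1.414 -1.157] 0.0 wrist [ 0.524 -0.278  0.214]
90 40 [-0.635  0.887  1.685  0.702  1.27  -1.099] 0.0 wrist [ 0.524 -0.249  0.254]
60 10 [-0.855  1.136  1.905  1.224  1.43  -1.475] 0.0 wrist [ 0.384 -0.274  0.121]
60 20 [-0.828  1.036  1.94   1.214  1.276 -1.406] 0.0 wrist [ 0.39  -0.262  0.169]
60 30 [-0.784  0.939  1.962  1.19   1.123 -1.313] 0.0 wrist [ 0.401 -0.244  0.214]
60 40 [-0.723  0.85   1.971  1.139  0.974 -1.188] 0.0 wrist [ 0.415 -0.219  0.255]
30 10 [-0.886  1.283  2.244  1.785  1.469 -1.954] 0.0 wrist [ 0.281 -0.17   0.121]
30 20 [-0.845  1.153  2.274  1.863  1.292 -1.862] 0.0 wrist [ 0.292 -0.164  0.169]
30 30 [-0.781  1.014  2.274  1.913  1.091 -1.729] 0.0 wrist [ 0.311 -0.153  0.214]
30 40 [-0.7    0.88   2.242  1.903  0.866 -1.547] 0.0 wrist [ 0.335 -0.139  0.255]
[ 0. -0. -0.]
[ 0. -0. -0.]
[-0. -0. -0.]
[-0.  0. -0.]
[ 0. -0. -0.]
[ 0. -0. -0.]
[-0. -0.  0.]
[0. 0. 0.]
[-0.  0. -0.]
[-0. -0.  0.]
```

```bash
cat > meas.py <<'E'
from fk import *
import cv2
np.set_printoptions(precision=4,suppress=True)
from scipy.spatial import ConvexHull
def rect_of(c,xy,T):
    a=np.linspace(0,2*np.pi,60); pts=np.array([proj(c,[xy[0]+.029*np.cos(t),xy[1]+.029*np.sin(t),z],T) for t in a for z in (0,.11)])
    return np.r_[pts.min(0),pts.max(0)]
if __name__=="__main__":
    T=pose(D[9]); rr=[251.2,94.4,296.8,159.5]
    print(rect_of("wrist",(.5255,-.03),T))
    s=least_squares(lambda x:rect_of("wrist",x,T)-rr,[.5255,-.03]);print("bottle w10",s.x,s.fun)
    robot.camera("scene");robot.camera("top")
    for c in("scene","top"):
        for d in robot.search_frame("bottle",c):
            s=least_squares(lambda x:rect_of(c,x,None)-d["rect"],[.5255,-.03]);print(c,round(d["score"],2),s.x,s.fun)
    im=cv2.imread("pics/w9.png"); T9=pose(D[8]); hsv=cv2.cvtColor(im,cv2.COLOR_BGR2HSV)
    m=((hsv[...,2]>140)&(hsv[...,1]<60)).astype(np.uint8); m2=np.zeros_like(m); m2[150:252,220:336]=m[150:252,220:336]
    m2=cv2.morphologyEx(m2,cv2.MORPH_OPEN,np.ones((3,3)))
    cs=max(cv2.findContours(m2,0,2)[0],key=cv2.contourArea)
    W=np.array([plane("wrist",p[0],.008,T9)[:2] for p in cs]).astype(np.float32)
    print("plate",cv2.minAreaRect(W*1000), cs[:,0].min(0),cs[:,0].max(0))
    out=im[130:270,200:350].copy(); cv2.imwrite("pics/cr.png",np.hstack([cv2.resize(out,None,fx=2.6,fy=2.6,interpolation=2),cv2.resize(cv2.cvtColor(m2*255,8)[130:270,200:350],None,fx=2.6,fy=2.6)]))
E
python3 meas.py
```

```text
[253.6822  92.7831 300.0263 160.9033]
bottle w10 [ 0.5217 -0.0303] [-0.2453 -1.381   0.2443  1.6036]
scene 0.68 [0.4197 0.022 ] [ 0.222  -4.4597 -0.2103  4.2786]Traceback (most recent call last):
  File "meas.py", line 15, in <module>
    s=least_squares(lambda x:rect_of(c,x,None)-d["rect"],[.5255,-.03]);print(c,round(d["score"],2),s.x,s.fun)
    return func(*args, **kwargs)
    result = trf(vector_fun.fun, vector_fun.jac, x0, f0, J0, lb, ub, ftol, xtol,
                 gtol, max_nfev, x_scale, loss_function, tr_solver,
                 tr_options.copy(), verbose, callback=callback_wrapped)
    return trf_no_bounds(
        fun, jac, x0, f0, J0, ftol, xtol, gtol, max_nfev, x_scale,
        loss_function, tr_solver, tr_options, verbose, callback=callback)
    J = jac(x)
    self._update_jac()
    ~~~~~~~~~~~~~~~~^^
    self.J = self.jac_wrapped(xp_copy(self.x), f0=self.f)
             ~~~~~~~~~~~~~~~~^^^^^^^^^^^^^^^^^^^^^^^^^^^^
    J, dct = approx_derivative(
             ~~~~~~~~~~~~~~~~~^
        self.fun,
        ^^^^^^^^^
    ...<2 lines>...
        **self.finite_diff_options,
 
[... 764 characters left out ...]
_squares(lambda x:rect_of(c,x,None)-d["rect"],[.5255,-.03]);print(c,round(d["score"],2),s.x,s.fun)
                             ~~~~~~~^^^^^^^^^^
  File "meas.py", line 6, in rect_of
    a=np.linspace(0,2*np.pi,60); pts=np.array([proj(c,[xy[0]+.029*np.cos(t),xy[1]+.029*np.sin(t),z],T) for t in a for z in (0,.11)])
                                               ~~~~^^^^^^^^^^^^^^^^^^^^^^^^^^^^^^^^^^^^^^^^^^^^^^^^^^^
  File "h.py", line 21, in proj
    m,E=cam(c,T); q=np.linalg.inv(E)@np.r_[X,1]; return np.array([m["fx"]*q[0]/q[2]+m["cx"],m["fy"]*q[1]/q[2]+m["cy"]])
        ~~~^^^^^
  File "h.py", line 7, in cam
    m=robot.camera_model(c)
ValueError: time passes only in moves, steps and waits
```

```bash
python3 - <<'E'
s=open("h.py").read()
s=s.replace("    m=robot.camera_model(c)\n","    m=CM[c]\n").replace("def pose","import os,pickle as pk\nif os.path.exists('cm.pkl'): CM=pk.load(open('cm.pkl','rb'))\nelse:\n    CM={c:robot.camera_model(c) for c in ('scene','top','wrist')}; pk.dump(CM,open('cm.pkl','wb'))\ndef pose",1)
open("h.py","w").write(s)
s=open("meas.py").read().replace('    robot.camera("scene");robot.camera("top")\n',''); open("meas.py","w").write(s)
E
python3 meas.py 2>&1 | tail -12
```

```text
[253.6826  92.7847 300.0269 160.9046]
bottle w10 [ 0.5217 -0.0303] [-0.2453 -1.381   0.2442  1.6036]
scene 0.68 [0.4197 0.022 ] [ 0.222  -4.4597 -0.2103  4.2786]
scene 0.67 [ 0.5314 -0.0287] [-0.5479 -1.0815  0.5473  1.0161]
scene 0.56 [ 0.7493 -0.0985] [  9.4725   0.9875 -10.2717  -0.4953]
top 0.63 [0.4202 0.0215] [ 0.3655 -0.027  -0.3656  0.0307]
top 0.56 [ 0.5158 -0.0286] [ 0.9931  2.4136 -0.9938 -2.5601]
plate ((530.4536743164062, -304.3731689453125), (89.53266906738281, 129.47439575195312), 54.06415557861328) [226 158] [326 248]
```

View pics/cr.png

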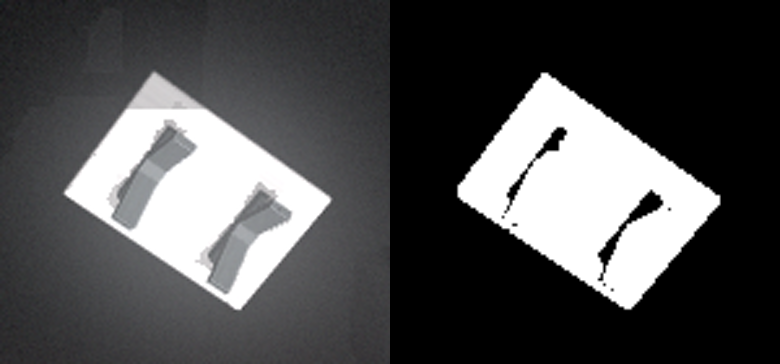

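```bash
cat > plan.py <<'E'
from fk import *
np.set_printoptions(precision=3,suppress=True)
def M_(z,y,g,):
    z=z/np.linalg.norm(z);y=y/np.linalg.norm(y);M=np.eye(4);M[:3,:3]=np.c_[np.cross(y,z),y,z];M[:3,3]=g+.019*z;return M
def delta(A,B):
    return (A[:3,:3].T@(B[:3,3]-A[:3,3])*1000).round(1),R.from_matrix(A[:3,:3].T@B[:3,:3]).as_rotvec().round(4)
al=np.radians(25); b=np.array([.524,-.030,.056])
z=np.array([0,np.cos(al),-np.sin(al)]); y=np.array([1.,0,0])
G=M_(z,y,b); PRE=G.copy(); PRE[:3,3]-=.13*z
LIFT=G.copy(); LIFT[2,3]+=.12
tr=np.radians(-35.94); c=np.array([.5305,-.3044,.055])
def place(mouth_dir,dz):
    m=np.array([np.cos(mouth_dir),np.sin(mouth_dir),0]); u=np.array([0,0,1.])
    # standing: z=cos al*f - sin al*up, axis=up ; lying: up->m, f->-u
    return M_(-np.cos(al)*u-np.sin(al)*m, np.cross(m,u), c+[0,0,dz])
if __name__=="__main__":
    q=D[-1]["q"]
    o=robot.get_obs(); cur=pose(o)
    print("cur->PRE",delta(cur,PRE))
    for n,M in [("PRE",PRE),("G",G),("LIFT",LIFT)]:
        q,e_=ik(M,q); print(n,M[:3,3],q,round(e_,4))
    for nm,md in (("A",tr),("B",tr+np.pi)):
        qq=q
        for dz in (.12,.0):
            Mx=place(md,dz); 
            for f in np.linspace(0.1,1,10) if dz else [1]:
                I=Mx.copy(); A=LIFT if dz else place(md,.12)
                I[:3,3]=A[:3,3]*(1-f)+f*Mx[:3,3]; dr=R.from_matrix(A[:3,:3].T@Mx[:3,:3]).as_rotvec(); I[:3,:3]=A[:3,:3]@R.from_rotvec(dr*f).as_matrix()
                qq,e_=ik(I,qq); print(nm,dz,round(f,1),qq,round(e_,4))
        print("LIFT->",nm,delta(LIFT,place(md,.12)))
    for p in [(200,228),(205,222),(240,226)]: print("tip",plane("scene",p,.079))
E
python3 plan.py
```

```text
cur->PRE (array([-49.2,  28.4, 236.5]), array([-0.002,  0.635,  0.003]))
PRE [ 0.524 -0.131  0.103] [-0.829  0.975  1.459  0.664  1.684 -1.113] 0.0
G [ 0.524 -0.013  0.048] [-0.691  1.03   1.62   0.778  1.47  -1.197] 0.0
LIFT [ 0.524 -0.013  0.168] [-0.691  0.823  1.64   0.774  1.604 -1.066] 0.0
A 0.12 0.1 [-0.734  0.776  1.665  0.757  1.524 -0.85 ] 0.0
A 0.12 0.2 [-0.764  0.728  1.677  0.725  1.448 -0.62 ] 0.0
A 0.12 0.3 [-0.779  0.685  1.674  0.674  1.38  -0.372] 0.0
A 0.12 0.4 [-0.781  0.651  1.654  0.601  1.327 -0.106] 0.0
A 0.12 0.5 [-0.772  0.63   1.618  0.508  1.295  0.175] 0.0
A 0.12 0.6 [-0.755  0.624  1.565  0.398  1.292  0.464] 0.0
A 0.12 0.7 [-0.735  0.636  1.497  0.281  1.322  0.751] 0.0
A 0.12 0.8 [-0.715  0.666  1.414  0.167  1.385  1.025] 0.0
A 0.12 0.9 [-0.7    0.712  1.318  0.063  1.478  1.28 ] 0.0
A 0.12 1.0 [-0.691  0.771  1.209 -0.027  1.597  1.513] 0.0
A 0.0 1 [-0.691  0.917  1.26  -0.027  1.401  1.518] 0.0
LIFT-> A (array([-130.5,   -0. , -255.7]), array([-0.8  , -0.844,  2.199]))
B 0.12 0.1 [-0.691  0.772  1.599  0.676  1.562 -1.104] 0.0
B 0.12 0.2 [-0.687  0.724  1.572  0.582  1.506 -1.152] 0.0
B 0.12 0.3 [-0.683  0.678  1.56   0.494  1.434 -1.208] 0.0
B 0.12 0.4 [-0.678  0.635  1.563  0.411  1.344 -1.27 ] 0.0
B 0.12 0.5 [-0.674  0.595  1.582  0.334  1.233 -1.336] 0.0
B 0.12 0.6 [-0.673  0.559  1.615  0.265  1.102 -1.404] 0.0
B 0.12 0.7 [-0.675  0.528  1.661  0.204  0.948 -1.475] 0.0
B 0.12 0.8 [-0.683  0.506  1.718  0.152  0.773 -1.552] 0.0
B 0.12 0.9 [-0.698  0.495  1.783  0.115  0.576 -1.64 ] 0.0
B 0.12 1.0 [-0.722  0.498  1.854  0.115  0.358 -1.765] 0.0
B 0.0 1 [-0.721  0.729  1.915  0.561  0.075 -2.216] 0.0
LIFT-> B (array([-134.5,   13. , -264.3]), array([ 0.356, -1.442, -0.978]))
tip [ 0.727 -0.161  0.079]
tip [ 0.703 -0.154  0.079]
tip [ 0.691 -0.045  0.079]
```

```bash
python3 -m jog '{"dp":[[-10,6,48],[-20,12,96],[-30,18,144],[-40,24,190],[-49,28,236],[-49,28,236],[-49,28,236],[-49,28,236]],"delta_rot":[[0,0.14,0],[0,0.28,0],[0,0.42,0],[0,0.56,0],[0,0.635,0],[0,0.635,0],[0,0.635,0],[0,0.635,0]],"gripper":[1,1,1,1,1,1,1,1]}'
python3 look.py 11 bottle; python3 - <<'E'
from meas import *
import pickle
T,Dd,o=pickle.load(open("w11.pkl","rb"))
for s_,rr in Dd["bottle"]:
    s=least_squares(lambda x:rect_of("wrist",x,T)-rr,[.524,-.03]);print(s_,s.x,s.fun)
print(rect_of("wrist",(.524,-.03),T))
from plan import *
print(delta(pose(),G))
E
```

```text
time: 17.35
position: [0.525, -0.1328, 0.1071]
tool_rot: [0.596, 0.599, 0.38, -0.377]
ft_force: [-0.2, 0.6, 1.6]
grip_width: 0.087
grip_force: 0.0
bottle [(0.81, [98.6, 84.7, 184.4, 213.6]), (0.61, [212.2, 111.4, 286.4, 250.2])]
17.35 [ 0.525  -0.1328  0.1071] [-0.8296  0.9676  1.456   0.6623  1.6876 -1.1136]
0.81 [0.4257 0.0168] [-0.7943 -1.3979  1.0431  0.6894]
0.61 [ 0.5225 -0.0277] [-2.1079 -2.4705  2.1114  1.1625]
[211.8903 110.3786 290.849  253.4563]
(array([ -2.5,  -1.4, 134.6]), array([0.001, 0.008, 0.008]))
```

```bash
python3 -m jog '{"dp":[[-2,-2,35],[-2,-2,70],[-2,-2,105],[-2,-2,135],[-2,-2,135],[-2,-2,135],[-2,-2,135],[-2,-2,135],[-2,-2,135],[-2,-2,135],[-2,-2,135]],"delta_rot":[[0,0.008,0.008],[0,0.008,0.008],[0,0.008,0.008],[0,0.008,0.008],[0,0.008,0.008],[0,0.008,0.008],[0,0.008,0.008],[0,0.008,0.008],[0,0.008,0.008],[0,0.008,0.008],[0,0.008,0.008]],"gripper":[1,1,1,1,1,0.4,0.38,0.36,0.34,0.32,0.3]}' 25; python3 -c "
from plan import *
print(pose().round(4),delta(pose(),G))"
```

```text
time: 18.55
position: [0.5217, -0.0104, 0.0443]
tool_rot: [0.597, 0.593, 0.381, -0.384]
ft_force: [0.8, -1.3, 1.8]
grip_width: 0.0577
grip_force: 5.2
[[ 0.007  1.    -0.     0.522]
 [ 0.415 -0.003  0.91  -0.01 ]
 [ 0.91  -0.006 -0.415  0.044]
 [ 0.     0.     0.     1.   ]] (array([ 2.4,  2.3, -3.7]), array([-0.   , -0.009, -0.007]))
```

```bash
python3 -m jog '{"dp":[[0,0,0],[0,0,0],[0,0,0],[0,0,0]],"delta_rot":[[0,0,0],[0,0,0],[0,0,0],[0,0,0]],"gripper":[-1,-1,-1,-1]}' 30; cat > g.py <<'E'
from plan import *
T=pose(); B=np.eye(4); g=T[:3,3]-.019*T[:3,2]; B[:3,3]=[g[0],-.0295,0]
np.save("TB.npy",np.linalg.inv(T)@B); print(T.round(4),np.linalg.inv(T)@B)
E
python3 g.py
python3 -m jog '{"dp":[[27,0,-12],[55,0,-25],[82,0,-37],[109,0,-50],[109,0,-50],[109,0,-50]],"delta_rot":[[0,0,0],[0,0,0],[0,0,0],[0,0,0],[0,0,0],[0,0,0]],"gripper":[-1,-1,-1,-1,-1,-1]}'
cat > p.py <<'E'
from plan import *
TB=np.load("TB.npy"); cur=pose()
def goal(dz,md=tr):
    m=np.array([np.cos(md),np.sin(md),0]); z=m; x=np.array([0,0,1.])
    # bottle frame when standing: world axes; lying: up->m, world y(forward)->-u, x-> m x ... 
    Bg=np.eye(4); Bg[:3,:3]=np.c_[np.cross(-np.array([0,0,1.]),m),[0,0,-1],m]
    Bg[:3,3]=np.array([.5305,-.3044,.055+dz])-.055*m
    return Bg@np.linalg.inv(TB)
if __name__=="__main__":
    import sys
    for dz in map(float,sys.argv[1:]): 
        print(dz,goal(dz)[:3,3],delta(cur,goal(dz)),ik(goal(dz),[-.69,.8,1.2,0,1.5,1.5]))
    print(cur.round(4))
E
python3 p.py .12
```

```text
time: 18.95
position: [0.5217, -0.0102, 0.0444]
tool_rot: [0.597, 0.593, 0.381, -0.384]
ft_force: [0.6, -3.0, 3.4]
grip_width: 0.057
grip_force: 30.1
[[ 0.007  1.    -0.001  0.522]
 [ 0.415 -0.002  0.91  -0.01 ]
 [ 0.91  -0.006 -0.415  0.044]
 [ 0.     0.     0.     1.   ]] [[ 0.007  0.415  0.91  -0.048]
 [ 1.    -0.002 -0.006  0.   ]
 [-0.001  0.91  -0.415  0.001]
 [ 0.     0.     0.     1.   ]]
time: 19.55
position: [0.5215, -0.0099, 0.1635]
tool_rot: [0.597, 0.594, 0.38, -0.384]
ft_force: [0.4, -0.1, -1.3]
grip_width: 0.057
grip_force: 30.0
0.12 [ 0.522 -0.298  0.156] (array([-127.2,    0.6, -258.8]), array([-0.823, -0.833,  2.193])) (array([-0.691,  0.766,  1.225, -0.026,  1.578,  1.519]), np.float64(9.628014419380561e-15))
[[ 0.007  1.    -0.003  0.521]
 [ 0.417 -0.     0.909 -0.01 ]
 [ 0.909 -0.008 -0.417  0.164]
 [ 0.     0.     0.     1.   ]]
```

```bash
python3 -m jog '{"dp":[[-11,0,-22],[-22,0,-44],[-33,0,-66],[-44,0,-88],[-55,0,-110],[-66,0,-132],[-77,0,-154],[-88,0,-176],[-99,0,-198],[-110,0,-220],[-121,0,-242],[-127,0,-259]],"delta_rot":[[-0.046,-0.046,0.122],[-0.091,-0.092,0.244],[-0.137,-0.139,0.366],[-0.183,-0.185,0.487],[-0.229,-0.231,0.609],[-0.274,-0.278,0.731],[-0.32,-0.324,0.853],[-0.366,-0.37,0.975],[-0.412,-0.416,1.096],[-0.457,-0.463,1.218],[-0.503,-0.509,1.34],[-0.549,-0.555,1.462]],"gripper":[-1,-1,-1,-1,-1,-1,-1,-1,-1,-1,-1,-1]}'; python3 p.py .12
```

```text
time: 20.75
position: [0.5203, -0.2994, 0.1534]
tool_rot: [0.977, 0.012, 0.002, -0.215]
ft_force: [0.3, -0.4, -1.3]
grip_width: 0.0573
grip_force: 30.0
0.12 [ 0.522 -0.298  0.156] (array([ 1.6, -2. , -1.6]), array([-0.276, -0.273,  0.725])) (array([-0.691,  0.766,  1.225, -0.026,  1.578,  1.519]), np.float64(9.628014419380561e-15))
[[ 1.     0.024 -0.002  0.52 ]
 [ 0.022 -0.907  0.42  -0.299]
 [ 0.009 -0.42  -0.907  0.153]
 [ 0.     0.     0.     1.   ]]
```

```bash
python3 -m jog '{"dp":[[0,0,0],[0,0,0],[1,-1,-1],[1,-1,-1],[2,-2,-2],[2,-2,-2],[2,-2,-2],[2,-2,-2],[2,-2,-2]],"delta_rot":[[-0.046,-0.045,0.121],[-0.092,-0.091,0.242],[-0.138,-0.136,0.362],[-0.184,-0.182,0.483],[-0.23,-0.227,0.604],[-0.276,-0.273,0.725],[-0.276,-0.273,0.725],[-0.276,-0.273,0.725],[-0.276,-0.273,0.725]],"gripper":[-1,-1,-1,-1,-1,-1,-1,-1,-1]}'; python3 p.py .12 .03; python3 look.py 12 bottle
```

```text
time: 21.65
position: [0.5227, -0.2973, 0.1577]
tool_rot: [0.93, -0.302, -0.2, -0.067]
ft_force: [-0.0, 0.7, -1.0]
grip_width: 0.0567
grip_force: 30.0
0.12 [ 0.522 -0.298  0.156] (array([0.7, 1.1, 1.9]), array([-0.003, -0.004,  0.007])) (array([-0.691,  0.766,  1.225, -0.026,  1.578,  1.519]), np.float64(9.628014419380561e-15))
0.03 [ 0.522 -0.298  0.066] (array([37.7,  1.4, 83.9]), array([-0.003, -0.004,  0.007])) (array([-0.691,  0.874,  1.268, -0.026,  1.427,  1.523]), np.float64(1.529802100423658e-13))
[[ 0.738 -0.588 -0.331  0.523]
 [-0.535 -0.809  0.245 -0.297]
 [-0.411 -0.004 -0.911  0.158]
 [ 0.     0.     0.     1.   ]]
bottle [(0.89, [170.6, 122.9, 331.7, 337.1])]
21.65 [ 0.5227 -0.2973  0.1577] [-0.6913  0.7625  1.2265 -0.0225  1.5762  1.5122]
```

```bash
python3 -m jog '{"dp":[[10,1,21],[19,1,42],[28,1,63],[38,1,84],[38,1,84],[38,1,84]],"delta_rot":[[-0.003,-0.004,0.007],[-0.003,-0.004,0.007],[-0.003,-0.004,0.007],[-0.003,-0.004,0.007],[-0.003,-0.004,0.007],[-0.003,-0.004,0.007]],"gripper":[-1,-1,-1,-1,-1,-1]}'; python3 p.py .005 0; 
```

```text
time: 22.35
position: [0.5229, -0.2984, 0.0668]
tool_rot: [0.928, -0.305, -0.202, -0.065]
ft_force: [-0.2, 0.1, -0.6]
grip_width: 0.0569
grip_force: 30.0
0.005 [ 0.522 -0.298  0.041] (array([ 9.9,  0.3, 24.1]), array([ 0.   , -0.001, -0.002])) (array([-0.691,  0.906,  1.274, -0.026,  1.389,  1.524]), np.float64(3.879973407342991e-14))
0.0 [ 0.522 -0.298  0.036] (array([12. ,  0.2, 28.7]), array([ 0.   , -0.001, -0.002])) (array([-0.691,  0.913,  1.275, -0.026,  1.381,  1.524]), np.float64(1.418438929110703e-13))
[[ 0.732 -0.593 -0.335  0.523]
 [-0.541 -0.805  0.244 -0.298]
 [-0.414  0.003 -0.91   0.067]
 [ 0.     0.     0.     1.   ]]
```

```bash
python3 -m jog '{"dp":[[5,0,12],[8,0,20],[10,0,24],[11,0,26],[11,0,27],[11,0,27]],"delta_rot":[[0,0,0],[0,0,0],[0,0,0],[0,0,0],[0,0,0],[0,0,0]],"gripper":[-1,-1,-1,-1,-1,-1]}'; python3 p.py 0; python3 - <<'E'
from h import *
import cv2
s=cv2.cvtColor(robot.camera("scene"),cv2.COLOR_RGB2BGR)[120:240,130:420]
w=cv2.cvtColor(robot.camera("wrist"),cv2.COLOR_RGB2BGR)
cv2.imwrite("pics/fin.png",np.vstack([cv2.resize(s,(640,265),interpolation=2),cv2.resize(w[60:330],(640,335))]))
E
```

```text
time: 22.95
position: [0.522, -0.2979, 0.0383]
tool_rot: [0.928, -0.305, -0.202, -0.064]
ft_force: [-1.2, -1.2, 4.0]
grip_width: 0.0573
grip_force: 30.0
0.0 [ 0.522 -0.298  0.036] (array([1.2, 0.3, 2.4]), array([ 0.001, -0.001, -0.002])) (array([-0.691,  0.913,  1.275, -0.026,  1.381,  1.524]), np.float64(1.418438929110703e-13))
[[ 0.732 -0.593 -0.336  0.522]
 [-0.541 -0.805  0.242 -0.298]
 [-0.414  0.004 -0.91   0.038]
 [ 0.     0.     0.     1.   ]]
```

View pics/fin.png

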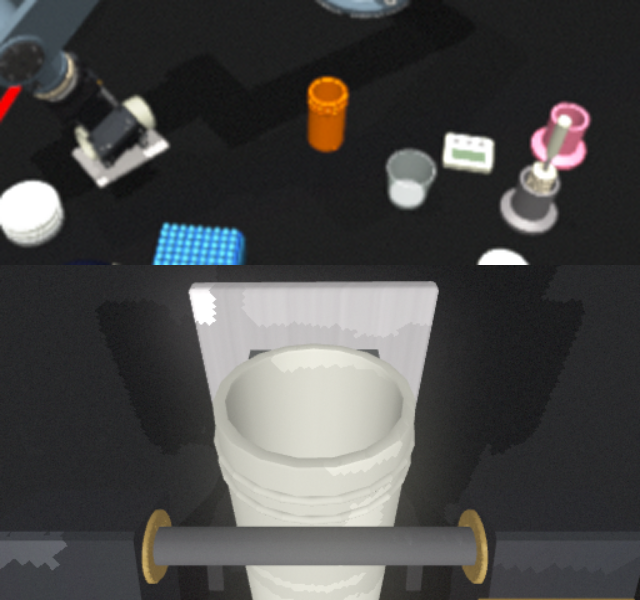

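```bash
python3 - <<'E'
from p import *
B=cur@TB
for X in ([0,0,.11],[0,-.029,.11],[.029,0,.11],[-.029,0,.11]): print(proj("wrist",(B@np.r_[X,1])[:3],cur).round(1))
print('want c(252.8,~171) top(254,124.5) sides 220/1.25=176, 332')
print((B@[0,0,.055,1]).round(4))
E
python3 -m jog '{"dp":[[0.5,0,1],[1,0,2],[1,0,2]],"delta_rot":[[0,0,0],[0,0,0],[0,0,0]],"gripper":[-1,-1,-1]}'
```

```text
[252.  166.3]
[252.2 228.7]
[334.9 165.9]
[169.1 166.7]
want c(252.8,~171) top(254,124.5) sides 220/1.25=176, 332
[ 0.531 -0.304  0.058  1.   ]
time: 23.35
position: [0.5218, -0.2984, 0.0376]
tool_rot: [0.928, -0.305, -0.202, -0.064]
ft_force: [-3.4, -1.0, 12.0]
grip_width: 0.0569
grip_force: 30.1
```

```bash
python3 - <<'E'
from p import *
T=pickle.load(open("w12.pkl","rb"))[0]
# fit at fin picture: pose before last press approx = cur + (0.0002,.0005,.0007)
cur=cur.copy(); cur[:3,3]=[.522,-.2979,.0383]
B=cur@TB
def f(p,r=.029):
    P4=lambda X:proj("wrist",(B@np.r_[np.array(X)+[0,p[1],p[0]],1])[:3],cur)
    return np.r_[P4([0,-r,.11])[1],P4([0,r,.11])[1],P4([r,0,.11])[0]-P4([-r,0,.11])[0]]
w=np.array([221,124.5,157.5])
print(f([0,0]),w)
for r in (.028,.029): print(least_squares(lambda p:f(p,r)-w,[0,0]))
E
```

```text
[228.696 123.196 165.83 ] [221.  124.5 157.5]
     message: `ftol` termination condition is satisfied.
     success: True
      status: 2
         fun: [ 8.746e-01 -1.239e+00 -6.644e-01]
           x: [-9.271e-04  2.506e-03]
        cost: 1.3703562209694726
         jac: [[-2.312e+03 -2.494e+03]
               [-2.089e+03 -1.243e+03]
               [ 8.515e+02 -9.653e+02]]
        grad: [-3.071e-04 -4.235e-04]
  optimality: 0.00042354424670503475
 active_mask: [ 0.000e+00  0.000e+00]
        nfev: 4
        njev: 4
     message: `ftol` termination condition is satisfied.
     success: True
      status: 2
         fun: [ 8.745e-01 -1.239e+00 -6.644e-01]
           x: [-3.582e-03  5.967e-03]
        cost: 1.3703432140620586
         jac: [[-2.232e+03 -2.408e+03]
               [-2.017e+03 -1.200e+03]
               [ 8.222e+02 -9.320e+02]]
        grad: [-8.842e-06 -4.277e-05]
  optimality: 4.277013458797198e-05
 active_mask: [ 0.000e+00  0.000e+00]
        nfev: 5
        njev: 5
```

```bash
python3 -m jog '{"dp":[[-0.5,0,-1],[-0.5,0,-1],[-0.5,0,-1],[-0.5,0,-1],[-0.5,0,-1],[-0.5,0,-1],[-0.5,0,-20],[-0.5,0,-50],[-0.5,0,-90],[-0.5,0,-130],[-0.5,0,-170],[-0.5,0,-170]],"delta_rot":[[0,0,0],[0,0,0],[0,0,0],[0,0,0],[0,0,0],[0,0,0],[0,0,0],[0,0,0],[0,0,0],[0,0,0],[0,0,0],[0,0,0]],"gripper":[-1,0.4,0.6,0.8,1,1,1,1,1,1,1,1]}' 20; python3 look.py 13 bottle cradle; python3 - <<'E'
from h import *
import cv2
T=pose(); t=np.radians(-35.94); m=np.array([np.cos(t),np.sin(t),0]); n=np.array([-m[1],m[0],0]); C=np.array([.5305,-.3044,.055])
a=np.linspace(0,6.283,60)
pts=np.array([proj("wrist",C+s*.055*m+.029*(np.cos(t_)*n+np.sin(t_)*np.array([0,0,1])),T) for s in(-1,1) for t_ in a])
print("expected",pts.min(0),pts.max(0))
for d in (-.005,.005):
    q=np.array([proj("wrist",C+(s*.055+d)*m+.029*(np.cos(t_)*n+np.sin(t_)*np.array([0,0,1])),T) for s in(-1,1) for t_ in a]); print(d,q.min(0),q.max(0))
im=cv2.imread("pics/w13.png");h=cv2.cvtColor(im,cv2.COLOR_BGR2HSV)
robot.camera("scene");print([(round(d["score"],2),d["rect"]) for d in robot.search_frame("bottle","scene")],[(round(d["score"],2),d["rect"]) for d in robot.search_frame("brush","scene")])
print([ (proj("scene",X)).round(1).tolist() for X in (C+.055*m,C-.055*m)])
E
```

```text
time: 24.55
position: [0.5829, -0.3418, 0.1959]
tool_rot: [0.93, -0.306, -0.195, -0.062]
ft_force: [0.3, -0.3, 1.4]
grip_width: 0.0868
grip_force: 0.0
bottle [(0.88, [220.6, 108.8, 284.5, 233.3]), (0.66, [118.2, 320.7, 140.3, 350.1])]
cradle [(0.9, [204.3, 81.5, 300.9, 189.8])]
24.55 [ 0.5829 -0.3418  0.1959] [-0.6846  0.8265  0.9642 -0.0238  1.7624  1.5221]
expected [217.46633288 101.17740005] [288.27665757 233.29241158]
-0.005 [217.90668337 106.30352172] [287.88551897 236.66289541]
0.005 [217.01537446  95.93769635] [288.67718543 229.85392215]
[(0.81, [164.2, 169.0, 199.0, 192.9]), (0.75, [268.6, 158.5, 288.4, 185.9])] [(0.69, [369.6, 172.7, 390.9, 206.4])]
[[168.0, 185.6], [194.8, 170.4]]
```

```bash
python3 - <<'E'
from h import *
import cv2
im=cv2.imread("pics/w13.png").astype(int); im=im[:,:,:]
for c in (238,252,266): print(c,[tuple(im[r,c]) if 0 else f"{r}:{im[r,c].mean():.0f}/{im[r,c,2]-im[r,c,0]}" for r in range(76,256,3)])
t=np.radians(-35.94);T=pose(); m=np.array([np.cos(t),np.sin(t),0]); C=np.array([.5305,-.3044,.0])
u=np.array([0,0,1.])
print("mouth lo, mid, hi",[proj("wrist",C+.055*m+u*z,T).round(1) for z in (.026,.055,.084)],"base hi",proj("wrist",C-.055*m+u*.084,T),"plate ends",proj("wrist",C+.065*m+u*.008,T),proj("wrist",C-.065*m+u*.008,T))
E
```

```text
238 ['76:53/2', '79:59/0', '82:57/0', '85:82/-1', '88:192/1', '91:202/2', '94:202/1', '97:203/2', '100:202/2', '103:203/2', '106:203/3', '109:204/3', '112:211/11', '115:209/11', '118:209/11', '121:210/11', '124:209/11', '127:210/11', '130:209/11', '133:211/10', '136:209/11', '139:193/10', '142:218/11', '145:219/10', '148:219/11', '151:209/10', '154:213/12', '157:218/11', '160:224/11', '163:219/10', '166:229/11', '169:229/11', '172:230/11', '175:230/11', '178:230/11', '181:229/11', '184:229/11', '187:230/11', '190:230/11', '193:229/11', '196:229/12', '199:229/12', '202:228/12', '205:228/11', '208:228/12', '211:228/12', '214:228/12', '217:226/11', '220:227/11', '223:226/11', '226:226/12', '229:226/12', '232:85/8', '235:82/3', '238:79/8', '241:76/5', '244:75/4', '247:74/6', '250:74/5', '253:59/9']
252 ['76:51/1', '79:57/-4', '82:63/1', '85:80/0', '88:193/1', '91:201/1', '94:202/2', '97:202/2', '100:255/0', '103:202/2', '106:202/1', '109:243/5', '112:255/0', '115:223/10', '118:224/10', '121:223/11', '124:225/11', '127:224/11', '130:225/11', '133:224/10', '136:225/10', '139:213/11', '142:
[... 801 characters left out ...]
2:219/10', '145:219/10', '148:221/10', '151:252/9', '154:255/0', '157:255/0', '160:255/0', '163:255/0', '166:234/11', '169:233/11', '172:234/12', '175:233/12', '178:232/12', '181:233/11', '184:233/12', '187:233/12', '190:231/11', '193:232/12', '196:231/11', '199:231/12', '202:231/12', '205:230/11', '208:231/10', '211:229/11', '214:229/11', '217:228/11', '220:228/11', '223:227/12', '226:228/12', '229:226/10', '232:146/9', '235:76/8', '238:77/6', '241:74/6', '244:67/10', '247:66/5', '250:67/5', '253:65/5']
mouth lo, mid, hi [array([252.7, 100.5]), array([252.8, 117.3]), array([253. , 136.9])] base hi [253.42342156 233.17996022] plate ends [252.53294848  80.80656769] [253.05312282 188.53197309]
```

```bash
python3 -c "
from rig import robot
print(robot.hand_in())"
```

```text
the job is handed in; nothing more can be done
None
```

The job is handed in at about 25 s of the 72 s. The brush touched the bottle's bottom three times and stands back in its grey holder, and the bottle lies in the cradle, mouth outward and centred to within a few mm.

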